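# Put the calibration weights back in their fitted cases

## Task

The carat scale has been checked; put the four brass weights back in their open wooden cases, each in the case whose recess is made for its size, standing upright and fully down on the recess floor. Lower them in rather than drop them, never tip one over, and leave the scale and the loupe where they are.

Things in the scene. Friction and masses are not known exactly. Their poses are not given: they have to be found in the camera images.
- weight_50: 50 g weight, smallest of four round brass knob weights, 28.5 mm high, upright on a 2 mm grey felt mat: body 18 mm across, 19 mm high; then a neck 10 mm across; then the knob, 15 mm across, 22.5 to 28.5 mm above the underside. Grip the knob: the fingers must stay above the case. Origin: centre of the underside, z up.
- weight_100: 100 g weight, second smallest of four round brass knob weights, 31 mm high, upright on a 2 mm grey felt mat: body 25 mm across, 20 mm high; then a neck 12 mm across; then the knob, 20 mm across, 24 to 31 mm above the underside. Grip the knob: the fingers must stay above the case. Origin: centre of the underside, z up.
- weight_200: 200 g weight, second largest of four round brass knob weights, 35.5 mm high, upright on a 2 mm grey felt mat: body 33 mm across, 23 mm high; then a neck 16 mm across; then the knob, 26 mm across, 27.5 to 35.5 mm above the underside. Grip the knob: the fingers must stay above the case. Origin: centre of the underside, z up.
- weight_500: 500 g weight, largest of four round brass knob weights, 48 mm high, upright on a 2 mm grey felt mat: body 44 mm across, 32 mm high; then a neck 24 mm across; then the knob, 36 mm across, 37 to 48 mm above the underside. Grip the knob: the fingers must stay above the case. Origin: centre of the underside, z up.
- case_50: open square wooden case of the 50 g weight, fixed, 46 x 46 mm, walls 21 mm high, round plastic-lined recess in the middle: 24 mm across, floor 5 mm above the bench, 15 mm deep, its upper 9 mm widening to 36 mm as a smooth lead-in. It takes the weight's 18 mm body; the knob stays above. Origin: centre of the case's underside, on the recess's axis, z up.
- case_100: open square wooden case of the 100 g weight, fixed, 54 x 54 mm, walls 22 mm high, round plastic-lined recess in the middle: 32 mm across, floor 5 mm above the bench, 16 mm deep, its upper 9 mm widening to 44 mm as a smooth lead-in. It takes the weight's 25 mm body; the knob stays above. Origin: centre of the case's underside, on the recess's axis, z up.
- case_200: open square wooden case of the 200 g weight, fixed, 64 x 64 mm, walls 25 mm high, round plastic-lined recess in the middle: 42 mm across, floor 5 mm above the bench, 19 mm deep, its upper 9 mm widening to 54 mm as a smooth lead-in. It takes the weight's 33 mm body; the knob stays above. Origin: centre of the case's underside, on the recess's axis, z up.
- case_500: open square wooden case of the 500 g weight, fixed, 76 x 76 mm, walls 32 mm high, round plastic-lined recess in the middle: 54 mm across, floor 5 mm above the bench, 26 mm deep, its upper 9 mm widening to 66 mm as a smooth lead-in. It takes the weight's 44 mm body; the knob stays above. Origin: centre of the case's underside, on the recess's axis, z up.
- carat_scale: small white electronic carat scale, 130 x 150 mm, 34 mm high, with a steel pan inside a clear draught ring that reaches 56 mm; loose, to be left where it is. Origin: centre of its underside.
- loupe: folded steel and black pocket loupe, 24 x 30 x 15 mm, loose, to be left where it is. Origin: centre of its underside.
Mind the look-alikes: they are no part of the job. Leave any pink, purple or turquoise look-alike of the weight_100 alone.

How it is judged:
At the end, for the whole second after the job is handed in: Each weight stands in the case of its own size, its axis within 6 mm of the recess's axis, its underside on the recess floor (2 to 8 mm above the case's underside; the floor is at 5), upright within 0.1 rad, at rest and let go (horizontal distance between weight_50 and case_50 below 0.006 m and z of weight_50 in the frame of case_50 between 0.002 and 0.008 m and angle between each of weight_50, weight_100, weight_200, weight_500's own z axis and vertical below 0.1 rad and linear speed of each of weight_50, weight_100, weight_200, weight_500 below 0.02 m/s and contact force between the fingers and weight_50 below 0.05 N and horizontal distance between weight_100 and case_100 below 0.006 m and z of weight_100 in the frame of case_100 between 0.002 and 0.008 m and contact force between the fingers and weight_100 below 0.05 N and horizontal distance between weight_200 and case_200 below 0.006 m and z of weight_200 in the frame of case_200 between 0.002 and 0.008 m and contact force between the fingers and weight_200 below 0.05 N and horizontal distance between weight_500 and case_500 below 0.006 m and z of weight_500 in the frame of case_500 between 0.002 and 0.008 m and contact force between the fingers and weight_500 below 0.05 N); the robot touches nothing.
It fails at once if a weight is tipped over (more than 40 degrees) (angle between any of weight_50, weight_100, weight_200, weight_500's own z axis and vertical above 0.7 rad).
It fails at once if a weight is dropped (it falls free of the fingers faster than 0.7 m/s, that is from more than 25 mm) ((linear speed of weight_50 above 0.7 m/s and contact force between the fingers and weight_50 below 0.05 N) or (linear speed of weight_100 above 0.7 m/s and contact force between the fingers and weight_100 below 0.05 N) or (linear speed of weight_200 above 0.7 m/s and contact force between the fingers and weight_200 below 0.05 N) or (linear speed of weight_500 above 0.7 m/s and contact force between the fingers and weight_500 below 0.05 N)).
It fails at once if the scale is pushed more than 15 mm (distance of carat_scale from where it was at the start of the episode above 0.015 m).
It fails at once if the loupe is pushed more than 15 mm (distance of loupe from where it was at the start of the episode above 0.015 m).
It also fails if it takes over 99 s, if anything falls off the work surface, if the arm or the gripper's body presses on something with over 40 N, if the wrist force passes 120 N, or if a joint passes its speed limit or range.

## Robot

A 6-joint arm with a two-finger parallel gripper is mounted at the origin on a cart in front of the work surface, level with it; the furniture and walls round the work are solid. World frame = base frame: x ahead of the robot, y to its left, z up, the work surface at z = 0. Lengths are in m, angles in rad, forces in N, time in s.
With the tool pointing down it reaches from about 0.35 to 0.8 m from the base axis. Payload 7.3 kg.
Tool frame: the origin (TCP) lies between the finger pads; the fingertips stand 25 mm ahead of it and the grasp point (between the pads) lies 6 mm ahead of it; z points along the fingers, y is the direction in which the jaws open and shut (so a half turn about z gives the same grasp; the last joint's range is limited). The gripper opens to 85 mm and grips with 20 to 120 N. Pads are 22 mm wide; open, the fingers measure 114 mm over their backs; the gripper's body (76 mm by 85 mm) begins 54 mm behind the grasp point. The pads swing forward as they close: fully open they stand 13 mm farther back than shut.
Start: joints at [-1.375, 0.342, 1.524, -0, 1.275, -0.146], TCP at [0.176, -0.495, 0.256] pointing down, gripper open.
Joint ranges: [-2.53, 2.53], [-0.77, 2.02], [0.04, 2.7], [-1, 4.14], [0.28, 2.66], [-3.11, 3.11]. Speed limits (rad/s): [2.57, 2.57, 3.14, 3.14, 3.14, 3.14].

## Interface

Orientations are given as a 3x3 rotation matrix whose columns are the frame's x, y, z axes.
In Python, from plant import arm, effector, solve_ik, grab_frame, get_calibration, job gives the robot as it stands. Calls block until the motion is done:
- arm.move_to(position, orientation): joint-space move of the TCP to a pose.
- arm.movel(position, ori=None, rate=0.15): straight line of the TCP; ori=None keeps the orientation; rate is the mean speed in m/s.
- arm.set_joints(angles): joint-space move.
- effector.command_gripper(opening, f_grip=None): opening from 0.0 (shut) to 1.0 (fully open); f_grip is the grip in N (None keeps the last); returns when the fingers have stopped.
- arm.hold(seconds).
- solve_ik(position, orientation): joint angles nearest the present ones, or None.
- arm.observe(): the state.
- grab_frame(name): name is "scene" or "top" or "wrist"; returns the picture (480x640x3 uint8, red, green, blue); there is no depth.
- get_calibration(name): a dict with "fx", "fy", "cx", "cy" (pixels), "k1" (the pictures are not rectified: a ray, as slopes to the right and down, at radius r is drawn at 1 + k1 r^2 times it, then the intrinsics apply), "R" (3x3) and "t" (3): a world point X has camera coordinates R X + t; the wrist camera has in their place "mount" (4x4, takes a point from camera to tool coordinates, whose origin is the TCP and whose axes are the flange's). Camera axes: x right, y down, z forward; pixel columns grow to the right and rows downward; lengths in m; the calibration is good to about 2 mm. A picture is of the moment at which its call begins: read the wrist's pose just before it. get_calibration takes no time and is no camera call.
A pose or a line that the arm cannot do raises arm.IKError and nothing moves.
- job.job_done(): hands the job in, once; it reports no verdict.
The state is a dict: "time": time; "qpos": joint angles; "joint_vel": joint speeds; "joint_torque": joint torques, N m; "ee_pos": TCP position; "ee_rot": TCP orientation; "contact_force": force on the tool from outside, world axes, zero at the start; "ft_torque": the same for the moment, N m; "gripper_width": opening from 0.0 (shut) to 1.0 (fully open).
Only numpy, scipy, OpenCV 4.12 (cv2) and the standard library are available. Lean on these libraries where they do the work, as an engineer would, in place of code of your own. Each camera call takes 0.05 s, during which the arm holds its last target.

## Working session

There is one attempt and no reset: what is moved stays moved. The work goes in short steps, each a Python script; the robot and the scene stay as the last script left them, time stands still between calls to the robot, and variables do not carry over. Pictures are saved under pics/ and viewed, and the job is handed in when it is done.

```bash
ls; mkdir -p pics; python3 - <<'E'
from plant import *
import cv2
for n in ("scene","top","wrist"):
    cv2.imwrite(f"pics/{n}0.png",grab_frame(n)[:,:,::-1]); print(n,get_calibration(n))
print(arm.observe())
E
```

```text
pics
scene {'fx': 462.742580386779, 'fy': 462.742580386779, 'cx': 322.9830924861834, 'cy': 249.40202099206903, 'k1': -0.055589699471878265, 'R': array([[-0.88657006, -0.46236775, -0.01447731],
       [-0.35418932,  0.69860844, -0.62168816],
       [ 0.29756253, -0.5460424 , -0.78313105]]), 't': array([0.42545751, 0.24395136, 0.79480076])}
top {'fx': 520.5449562088645, 'fy': 520.5449562088645, 'cx': 318.64849394302047, 'cy': 249.18357376018736, 'k1': -0.11653605293395211, 'R': array([[ 0.0752083 , -0.99715715, -0.00461895],
       [-0.97644921, -0.07270554, -0.20312767],
       [ 0.20221439,  0.01978706, -0.97914137]]), 't': array([-0.07922001,  0.52599129,  1.22134995])}
wrist {'fx': 353.2126939807637, 'fy': 353.2126939807637, 'cx': 319.3054582840147, 'cy': 237.2835516156787, 'k1': 0.0028929108688040377, 'mount': array([[ 8.32090393e-04, -9.46705721e-01, -3.22098720e-01,
         8.30790151e-02],
       [ 9.99999511e-01,  6.15416887e-04,  7.74518129e-04,
        -7.36700127e-04],
       [-5.35015752e-04, -3.22099207e-01,  9.46705770e-01,
        -1.17158452e-01],
       [ 0.00000000e
[... 185 characters left out ...]
00, -1.46004930e-01]), 'joint_vel': array([ 8.29638631e-05, -3.12916210e-04, -4.13465237e-03, -5.84161431e-04,
        1.75617274e-03, -1.05757337e-03]), 'joint_torque': array([ 1.27433381e-03, -4.33907461e+01, -2.46148020e+01, -1.55808489e-04,
        5.74280552e-03, -3.51198912e-05]), 'ee_pos': array([ 0.17592731, -0.49436665,  0.25578098]), 'ee_rot': array([[ 9.42161590e-01,  3.35158901e-01, -2.21195104e-04],
       [ 3.35158929e-01, -9.42160917e-01,  1.13984285e-03],
       [ 1.73627094e-04, -1.14805167e-03, -9.99999326e-01]]), 'contact_force': array([ 0.00980191,  0.18053207, -0.11066709]), 'ft_torque': array([ 0.01935325, -0.00662234, -0.00692254]), 'gripper_width': 0.9994187921625333}
```

View pics/top0.png

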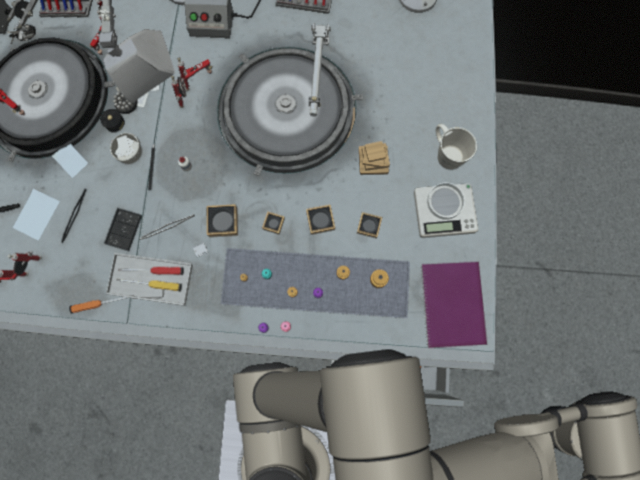

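View pics/scene0.png

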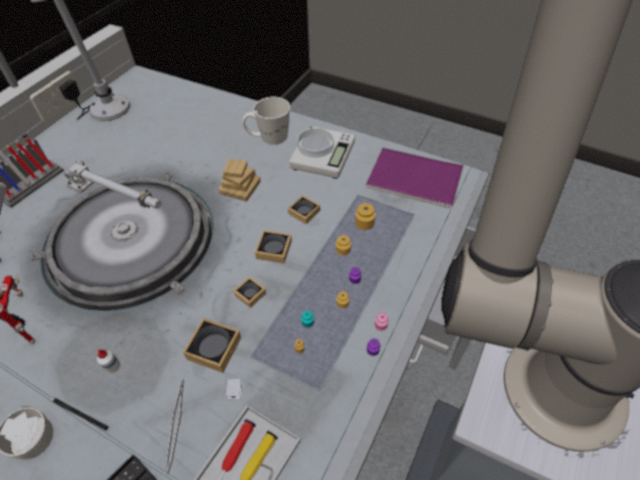

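The top view shows four brass weights: (243,277), (292,292), (343,272) and (379,278). The look-alikes are teal (266,273), purple (318,293) and (263,327), and pink (286,327). The dark-recess cases are at (222,220), (273,223), (320,219) and (369,224), and the scale is at (447,210). I'll get coarse positions by masking and casting rays.

```bash
cat > h.py <<'E'
from plant import *
import cv2, numpy as np
def K(c): return np.array([[c['fx'],0,c['cx']],[0,c['fy'],c['cy']],[0,0,1]])
def pose(c,o=None):
    if 'R' in c: return c['R'].T, -c['R'].T@c['t']
    M=c['mount']; return o['ee_rot']@M[:3,:3], o['ee_rot']@M[:3,3]+o['ee_pos']
def px2w(c,uv,z,o=None):
    R,p=pose(c,o); 
    n=cv2.undistortPoints(np.array([[uv]],float),K(c),np.array([c['k1'],0,0,0.]))[0,0]
    d=R@np.r_[n,1]; return p+d*(z-p[2])/d[2]
def w2px(c,X,o=None):
    R,p=pose(c,o); q=R.T@(np.array(X)-p); x,y=q[:2]/q[2]; s=1+c['k1']*(x*x+y*y)
    return np.array([c['fx']*x*s+c['cx'],c['fy']*y*s+c['cy']])
def blobs(m,amin,amax=1e9):
    n,l,s,ce=cv2.connectedComponentsWithStats(m.astype(np.uint8))
    return [(ce[i],s[i],l==i) for i in range(1,n) if amin<=s[i,4]<=amax]
E
python3 - <<'E'
from h import *
for n,box in (("top",(220,225,410,320)),("scene",(250,170,420,390))):
    im=cv2.imread(f"pics/{n}0.png"); c=get_calibration(n)
    hsv=cv2.cvtColor(im,cv2.COLOR_BGR2HSV)
    m=(hsv[...,0]>10)&(hsv[...,0]<30)&(hsv[...,1]>110)
    for ce,s,_ in blobs(m,15):
        x,y=ce
        if box[0]<x<box[2] and box[1]<y<box[3]: print(n,ce.round(1),s,px2w(c,ce,0.025).round(4))
c=get_calibration("top")
for uv in ((222,220),(273,223),(320,219),(369,224),(447,210),(200,249)): print(uv,px2w(c,uv,0.02).round(3))
im=cv2.imread("pics/top0.png")[180:340,190:500]
cv2.imwrite("pics/crop0.png",cv2.resize(im,None,fx=2.5,fy=2.5,interpolation=2))
E
```

```text
top [342.6 272.2] [337 266  12  13 113] [ 0.4825 -0.1028  0.025 ]
top [378.9 278.3] [371 270  17  17 213] [ 0.474  -0.1937  0.025 ]
top [243.6 277.2] [241 275   6   6  25] [0.4516 0.1417 0.025 ]
top [292.2 291.7] [288 288   9   9  55] [0.4248 0.018  0.025 ]
scene [364.7 216.5] [356 204  19  25 385] [ 0.4749 -0.19    0.025 ]
scene [304.6 214.9] [290 208  29  14  97] [ 0.5957 -0.1344  0.025 ]
scene [342.8 245. ] [336 236  15  19 218] [ 0.4824 -0.0957  0.025 ]
scene [271.5 256.7] [257 247  31  15 127] [ 0.5999 -0.0012  0.025 ]
scene [255.1 298.3] [244 290  20  15  61] [0.5752 0.0997 0.025 ]
scene [342.3 299.5] [337 292  12  16 150] [0.4242 0.0258 0.025 ]
scene [298.9 345.7] [295 340   9  13  87] [0.4505 0.1488 0.025 ]
(222, 220) [0.595 0.213 0.02 ]
(273, 223) [0.597 0.082 0.02 ]
(320, 219) [ 0.616 -0.037  0.02 ]
(369, 224) [ 0.612 -0.162  0.02 ]
(447, 210) [ 0.665 -0.361  0.02 ]
(200, 249) [0.516 0.261 0.02 ]
```

View pics/crop0.png

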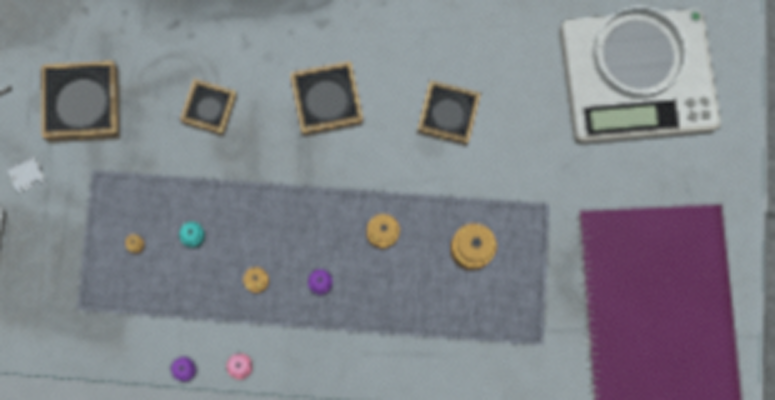

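The crop confirms the choice, left to right:

| Crop pixel | Object |
|---|---|
| (134,243) | 50 g |
| (256,279) | 100 g |
| (383,230) | 200 g |
| (474,245) | 500 g |

The teal, purple and pink pieces are look-alikes. Next come wrist-camera surveys with the grasping orientation (jaws along world x).

```bash
python3 - <<'E'
from h import *
import pickle
A=np.array([[0,1,0],[1,0,0],[0,0,-1.]]); B=np.array([[0,-1,0],[-1,0,0],[0,0,-1.]])
for nm,R in(("A",A),("B",B)):
    for p in ([.53,.11,.25],[.53,-.11,.25],[.595,.213,.06],[.474,-.194,.06]):
        q=solve_ik(p,R); print(nm,p,None if q is None else np.round(q,2))
q=solve_ik([.53,.11,.25],A); R=A
if q is None or abs(q[5])>2.5: R=B
for i,y in enumerate((-.11,.11)):
    arm.move_to(np.array([.53,y,.25]),R); arm.hold(.2)
    o=arm.observe(); im=grab_frame("wrist")
    cv2.imwrite(f"pics/w{i}.png",im[:,:,::-1]); pickle.dump(o,open(f"pics/w{i}.pkl","wb"))
    print(o['time'],o['ee_pos'].round(4))
print(R)
E
```

```text
A [0.53, 0.11, 0.25] [ 0.06  0.38  1.49 -0.    1.28  0.06]
A [0.53, -0.11, 0.25] [-0.35  0.38  1.49 -0.    1.28 -0.35]
A [0.595, 0.213, 0.06] [ 0.22  0.73  1.43 -0.    0.98  0.22]
A [0.474, -0.194, 0.06] [-0.54  0.57  1.79 -0.    0.78 -0.54]
B [0.53, 0.11, 0.25] [ 0.06  0.38  1.49 -0.    1.28 -3.08]
B [0.53, -0.11, 0.25] [-0.35  0.38  1.49 -0.    1.28  2.8 ]
B [0.595, 0.213, 0.06] [ 0.22  0.73  1.43 -0.    0.98 -2.92]
B [0.474, -0.194, 0.06] [-0.54  0.57  1.79 -0.    0.78  2.6 ]
2.2417 [ 0.5299 -0.1108  0.25  ]
3.375 [0.5303 0.1085 0.25  ]
[[ 0.  1.  0.]
 [ 1.  0.  0.]
 [ 0.  0. -1.]]
```

View pics/w0.png

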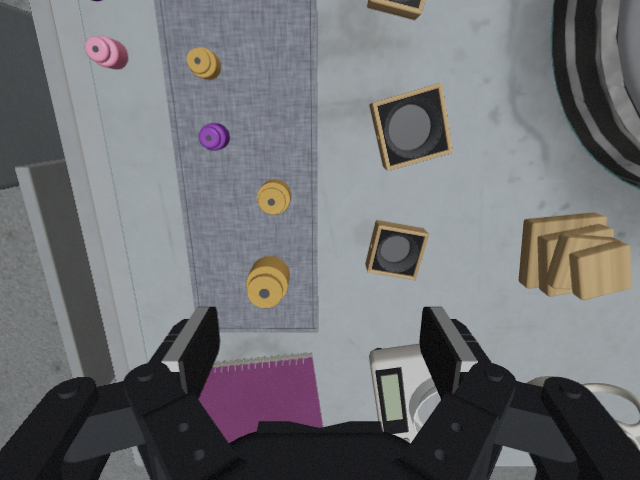

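View pics/w1.png

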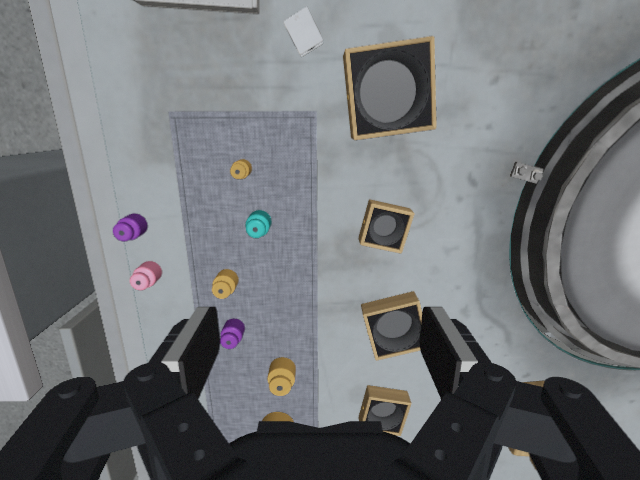

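The wrist views show all four weights and cases clearly. Next I'll measure the knob-top dots, recess floor discs and case rims.

```bash
python3 - <<'E'
from h import *
import pickle
c=get_calibration("wrist")
H={50:.0305,100:.033,200:.0375,500:.050}; Wl={50:.021,100:.022,200:.025,500:.032}
wt={0:{100:(203,64),200:(274,198),500:(267,287)},1:{50:(240,170),100:(224,284),200:(281,378)}}
cs={0:{200:(408,127),100:(397,249)},1:{500:(388,91),50:(385,226),200:(393,326)}}
tiles=[]
for v in (0,1):
    im=cv2.imread(f"pics/w{v}.png"); o=pickle.load(open(f"pics/w{v}.pkl","rb")); g=cv2.cvtColor(im,cv2.COLOR_BGR2GRAY); hsv=cv2.cvtColor(im,cv2.COLOR_BGR2HSV)
    for k,(x,y) in wt[v].items():
        m=((hsv[...,0]>10)&(hsv[...,0]<30)&(hsv[...,1]>110)).astype(np.uint8)
        b=[z for z in blobs(m,60) if abs(z[0][0]-x)<15 and abs(z[0][1]-y)<15][0]
        s=b[1]; sub=b[2][s[1]:s[1]+s[3],s[0]:s[0]+s[2]].astype(np.uint8)
        cnt,_=cv2.findContours(sub,cv2.RETR_EXTERNAL,cv2.CHAIN_APPROX_NONE)
        f=np.zeros_like(sub); cv2.drawContours(f,cnt,-1,1,-1)
        hole=(f>0)&(sub==0); ys,xs=np.nonzero(hole)
        u=(xs.mean()+s[0],ys.mean()+s[1]) if len(xs) else b[0]
        print("W",v,k,np.round(u,1),len(xs),s[2:4],px2w(c,u,H[k],o).round(4))
        t=im[max(0,y-35):y+35,x-35:x+35]; tiles.append(cv2.resize(t,(200,200),interpolation=2))
    for k,(x,y) in cs[v].items():
        sd=g[y-3:y+4,x-3:x+4].mean()
        m=(abs(g.astype(float)-sd)<15); m=cv2.morphologyEx(m.astype(np.uint8),cv2.MORPH_OPEN,np.ones((3,3)))
        l=cv2.connectedComponents(m)[1]; mm=(l==l[y,x])
        cnt=max(cv2.findContours(mm.astype(np.uint8),cv2.RETR_EXTERNAL,cv2.CHAIN_APPROX_NONE)[0],key=cv2.contourArea)
        e=cv2.fitEllipse(cnt); P=px2w(c,e[0],.005,o)
        print("C",v,k,np.round(e[0],1),np.round(e[1],1),P.round(4),"diam",round(np.mean(e[1])/c['fx']*(pose(c,o)[1]-P)[2],4))
        t=im[max(0,y-50):y+50,x-50:x+50]; tiles.append(cv2.resize(t,(200,200),interpolation=2))
tiles+= [tiles[0]*0]*(12-len(tiles))
cv2.imwrite("pics/tiles.png",np.vstack([np.hstack(tiles[i:i+4]) for i in (0,4,8)]))
E
```

```text
W 0 100 [197.   60.1] 40 [34 31] [0.4256 0.0187 0.033 ]
W 0 200 [270.9 201.8] 46 [34 35] [ 0.4837 -0.1037  0.0375]
W 0 500 [263.9 293.2] 88 [43 52] [ 0.4742 -0.1944  0.05  ]
C 0 200 [409.  127.2] [39.3 45. ] [ 0.6177 -0.0367  0.005 ] diam 0.0433
C 0 100 [394.8 248.6] [23.9 28.4] [ 0.6124 -0.1636  0.005 ] diam 0.0268
W 1 50 [236.8 171.5] 20 [21 20] [0.4523 0.1433 0.0305]
W 1 100 [220. 291.] 21 [26 29] [0.4255 0.0187 0.033 ]
W 1 200 [279.4 388. ] 27 [27 38] [ 0.484  -0.1037  0.0375]
C 1 500 [387.3  90.8] [54.  60.5] [0.595  0.2155 0.005 ] diam 0.0587
C 1 50 [384.3 225.3] [18.5 22.1] [0.5999 0.0823 0.005 ] diam 0.0208
C 1 200 [393.8 324. ] [24.9 33.9] [ 0.6182 -0.0396  0.005 ] diam 0.0302
```

View pics/tiles.png

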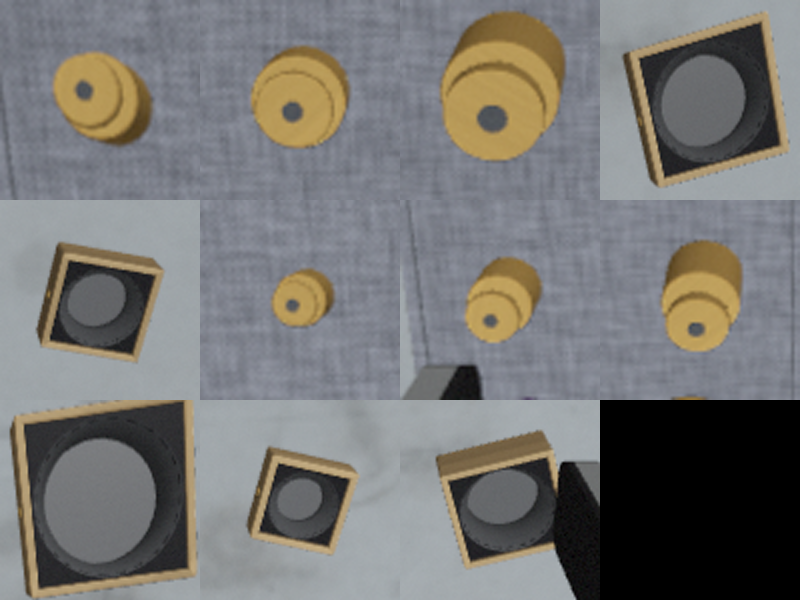

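Weight positions agree to 0.3 mm between views. The floor discs are partly occluded, since their diameters come out wrong, so I'll measure each case from its inner square at rim height instead.

```bash
cat >> h.py <<'E'
Wl={50:.021,100:.022,200:.025,500:.032}
def case_rect(im,o,k,xy):
    c=get_calibration("wrist"); hsv=cv2.cvtColor(im,cv2.COLOR_BGR2HSV)
    wood=((hsv[...,0]>8)&(hsv[...,0]<30)&(hsv[...,1]>60)).astype(np.uint8)
    wood=cv2.morphologyEx(wood,cv2.MORPH_CLOSE,np.ones((3,3)))
    cnts,hi=cv2.findContours(wood,cv2.RETR_CCOMP,cv2.CHAIN_APPROX_NONE)
    for q,h in zip(cnts,hi[0]):
        if h[3]>=0 and cv2.contourArea(q)>300 and cv2.pointPolygonTest(q,(float(xy[0]),float(xy[1])),False)>0:
            w=np.array([px2w(c,p,Wl[k]-.0005,o) for p in q[:,0,:].astype(float)])
            r=cv2.minAreaRect((w[:,:2]*1000).astype(np.float32)); return np.array(r[0])/1000,np.array(r[1]),r[2]
E
python3 - <<'E'
from h import *
import pickle
cs={0:{200:(408,127),100:(397,249)},1:{500:(388,91),50:(385,226),200:(393,326),100:(385,410)}}
for v in (0,1):
    im=cv2.imread(f"pics/w{v}.png"); o=pickle.load(open(f"pics/w{v}.pkl","rb"))
    for k,xy in cs[v].items(): print(v,k,case_rect(im,o,k,xy))
E
```

```text
0 200 (array([ 0.61647906, -0.03671955]), array([56.79697418, 56.72745514]), 15.797205924987793)
0 100 (array([ 0.61137292, -0.16196715]), array([46.95959091, 46.94722366]), 79.74195861816406)
1 500 (array([0.59393475, 0.21453891]), array([68.84729004, 68.60314178]), 7.401147365570068)
1 50 (array([0.59908295, 0.08373962]), array([38.5923996 , 38.99818039]), 77.20465850830078)
1 200 None
1 100 None
```

The case inner squares come out at 38.8, 47.0, 56.8 and 68.7 mm, close to square as the sizes require. Starting with the 200 g weight.

```bash
cat >> h.py <<'E'
A=np.array([[0,1,0],[1,0,0],[0,0,-1.]])
W={50:(.4523,.1433),100:(.4256,.0187),200:(.4838,-.1037),500:(.4742,-.1944)}
C={50:(.5991,.0837),100:(.6114,-.1620),200:(.6165,-.0367),500:(.5939,.2145)}
GZ={50:.048,100:.0495,200:.0525,500:.0615}; OP={50:.5,100:.55,200:.65,500:.8}
F={50:25,100:30,200:40,500:60}
def pick(k):
    effector.command_gripper(OP[k],F[k])
    x,y=W[k]; arm.move_to(np.array([x,y,.13]),A); arm.movel(np.array([x,y,GZ[k]]),rate=.12)
    f0=arm.observe()['contact_force']; effector.command_gripper(0.0,F[k]); o=arm.observe(); print('gripped',k,'width mm',round(o['gripper_width']*85,1),o['ee_pos'].round(4),(o['contact_force']-f0).round(1))
    arm.movel(np.array([x,y,.14]),rate=.12); arm.hold(.2); o=arm.observe(); print('lifted',round(o['gripper_width']*85,1),(o['contact_force']-f0).round(2),o['time'])
def place(k):
    x,y=C[k]; arm.move_to(np.array([x,y,.14]),A); arm.hold(.2); f0=arm.observe()['contact_force']
    z=GZ[k]+.003
    arm.movel(np.array([x,y,z+.02]),rate=.12)
    for d in (.014,.008,.004,.002,.0007):
        arm.movel(np.array([x,y,z+d]),rate=.04); f=arm.observe()['contact_force']-f0; print(d,f.round(1))
        if np.linalg.norm(f)>12: print('CONTACT'); return False
    return True
def release(k):
    effector.command_gripper(OP[k]+.05,F[k]); x,y=C[k]; arm.movel(np.array([x,y,.15]),rate=.12); o=arm.observe(); print('released',o['time'])
E
python3 - <<'E'
from h import *
pick(200)
cv2.imwrite("pics/g200.png",grab_frame("wrist")[:,:,::-1])
E
```

```text
gripped 200 width mm 23.3 [ 0.4842 -0.1039  0.0533] [-0.9 -0.4  6.5]
lifted 23.5 [ 0.77 -1.22 -1.75] 7.0917
```

View pics/g200.png

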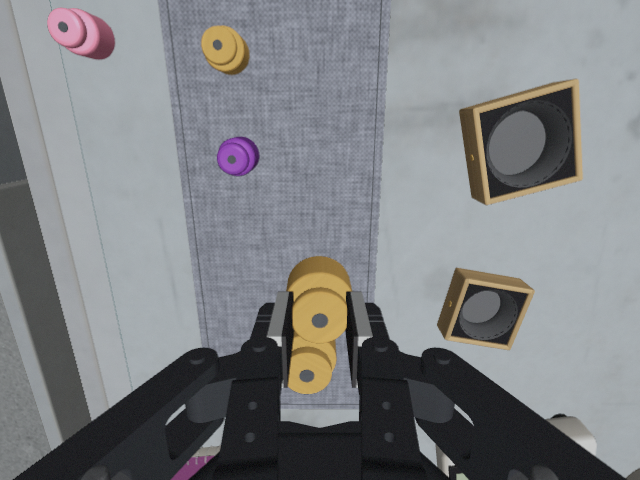

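The 200 g weight is held upright, with its dot at (320,321), centred between the jaws. The +6.5 N upward while closing suggests the tips grazed the body top. I'll raise the remaining grasps by 1.5 mm, and place this one while watching the force.

```bash
sed -i 's/^GZ={50:.048,100:.0495,200:.0525,500:.0615}/GZ={50:.0495,100:.051,200:.0530,500:.063}/' h.py; python3 - <<'E'
from h import *
o=arm.observe(); c=get_calibration("wrist")
print(o['ee_pos'].round(4),px2w(c,(320,321),.0375+o['ee_pos'][2]-.0530,o).round(4))
ok=place(200); print(ok, arm.observe()['ee_pos'].round(4))
cv2.imwrite("pics/p200.png",grab_frame("wrist")[:,:,::-1])
E
```

```text
[ 0.4835 -0.1036  0.1394] [ 0.4837 -0.1033  0.1239]
0.014 [-0.4  1.2 -0. ]
0.008 [-0.1  1.7 -0.5]
0.004 [0.5 2.  0.2]
0.002 [-0.5  1.1 -0. ]
0.0007 [-0.1  1.3 -0.2]
True [ 0.6165 -0.0367  0.0567]
```

View pics/p200.png

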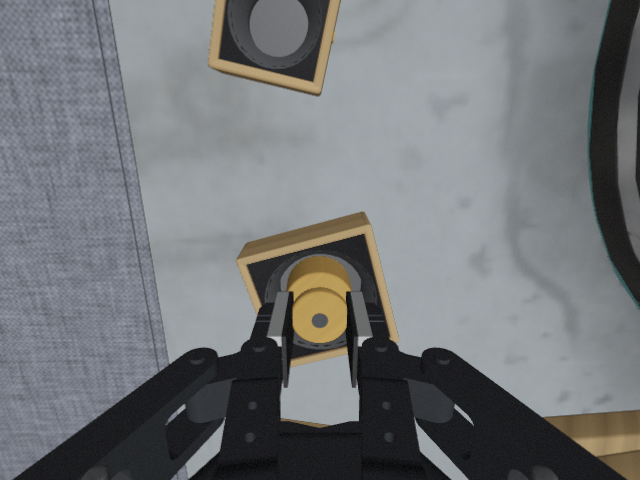

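The weight is inside recess 200 with its dot at (320,320) and there's no contact yet. I'll feel for the floor in small steps, then release.

```bash
cat >> h.py <<'E'
def settle(k,n=6):
    x,y=C[k]; f0=arm.observe()['contact_force']; z=arm.observe()['ee_pos'][2]
    zc=GZ[k]+.003+.0007
    for i in range(1,n+1):
        arm.movel(np.array([x,y,zc-.0005*i]),rate=.02); f=(arm.observe()['contact_force']-f0)
        print(i,f.round(1),end=' ')
        if f[2]>4: break
    print(arm.observe()['ee_pos'].round(4))
E
python3 - <<'E'
from h import *
settle(200); release(200)
cv2.imwrite("pics/r200.png",grab_frame("wrist")[:,:,::-1])
E
```

```text
1 [-1.4  1.   3.3] 2 [-2.6  0.4  7.2] [ 0.6166 -0.0367  0.0564]
released 11.9417
```

View pics/r200.png

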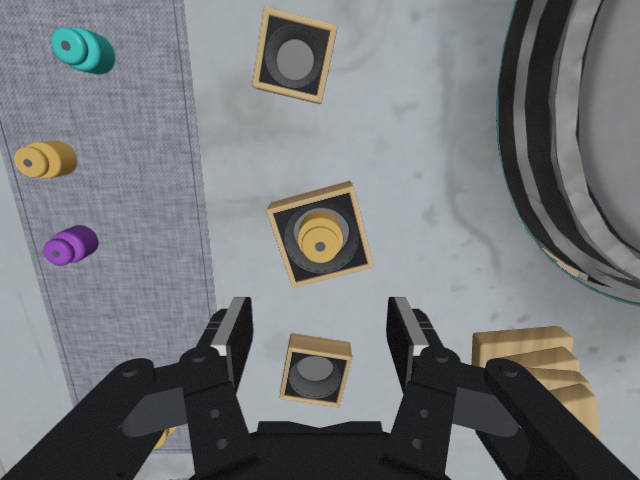

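The 200 g weight is seated and upright, dot at (320,247). Next the 500 g.

```bash
python3 - <<'E'
from h import *
pick(500)
cv2.imwrite("pics/g500.png",grab_frame("wrist")[:,:,::-1])
E
```

```text
gripped 500 width mm 33.1 [ 0.4744 -0.1946  0.0641] [-1.8  1.5  5.6]
lifted 32.8 [ 1.28 -0.13 -6.11] 15.2167
```

View pics/g500.png

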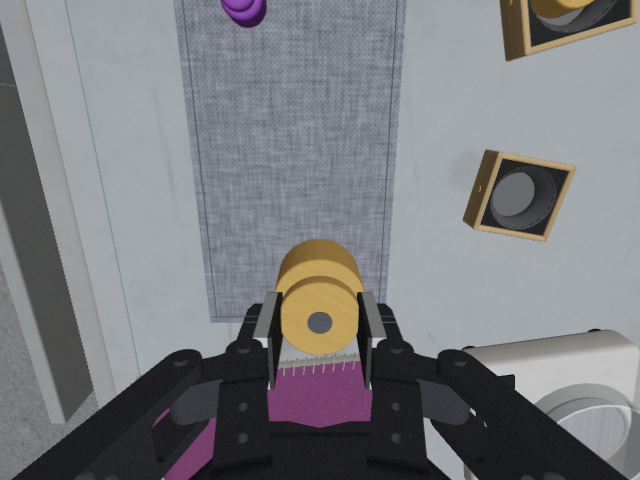

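The 500 g weight is held upright and centred, dot at (320,322). Placing it.

```bash
python3 - <<'E'
from h import *
if place(500):
    settle(500); release(500)
cv2.imwrite("pics/r500.png",grab_frame("wrist")[:,:,::-1])
E
```

```text
0.014 [ 0.1  1.2 -0.3]
0.008 [ 0.7  0.6 -0.4]
0.004 [ 0.6  0.8 -0.1]
0.002 [0.8 1.2 0.5]
0.0007 [-1.1  0.8  4.8]
1 [-2.  -0.9  6.8] [0.5941 0.2146 0.0672]
released 20.55
```

View pics/r500.png

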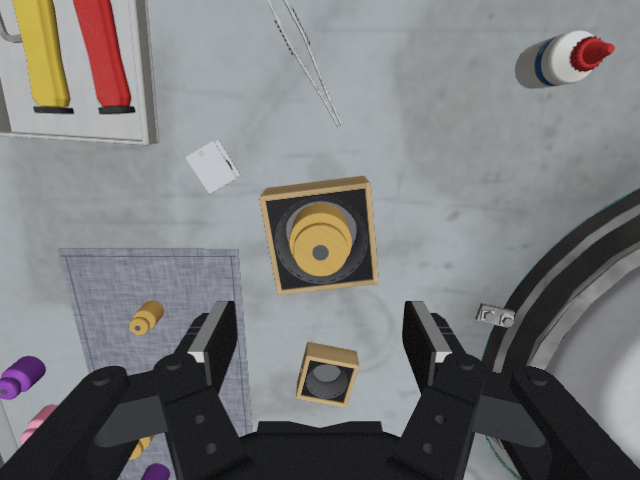

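The 500 g weight is seated, dot at (320,253), and the silver loupe at (213,165) is untouched. Next the 100 g.

```bash
python3 - <<'E'
from h import *
pick(100)
cv2.imwrite("pics/g100.png",grab_frame("wrist")[:,:,::-1])
E
```

```text
gripped 100 width mm 17.4 [0.426  0.0186 0.0516] [-1.3 -1.   6.4]
lifted 18.0 [-0.32 -0.97 -0.9 ] 24.2583
```

View pics/g100.png

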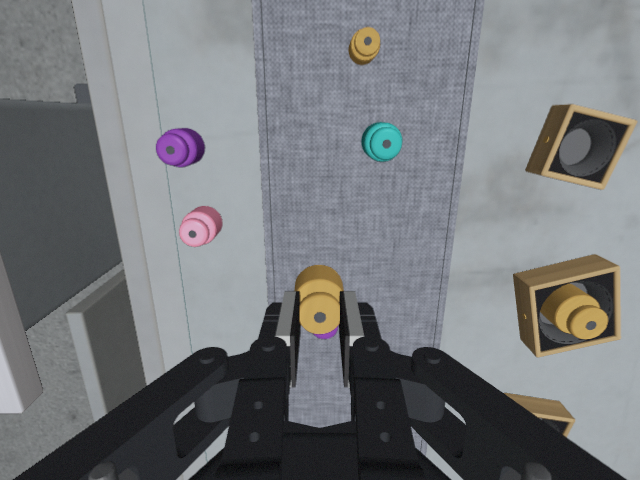

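The 100 g weight is held upright, dot at (320,317), and the look-alikes are undisturbed.

```bash
python3 - <<'E'
from h import *
if place(100):
    settle(100); release(100)
cv2.imwrite("pics/r100.png",grab_frame("wrist")[:,:,::-1])
E
```

```text
0.014 [-0.2  0.7  0.2]
0.008 [-0.4  0.8 -0.1]
0.004 [ 0.   0.5 -0.9]
0.002 [ 0.5  0.6 -0.7]
0.0007 [-0.2 -0.1  1. ]
1 [-0.8  1.5  4. ] [ 0.6116 -0.1621  0.0548]
released 29.1917
```

View pics/r100.png

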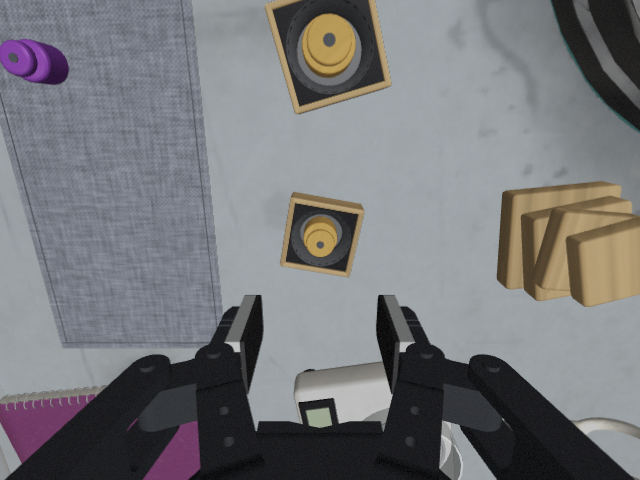

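The 100 g weight is seated, dot at (320,245). Last is the 50 g.

```bash
python3 - <<'E'
from h import *
pick(50)
cv2.imwrite("pics/g50.png",grab_frame("wrist")[:,:,::-1])
E
```

```text
gripped 50 width mm 12.9 [0.4528 0.1434 0.0501] [-0.8  0.5  5.6]
lifted 12.7 [-1.4   1.04 -0.19] 33.1083
```

View pics/g50.png

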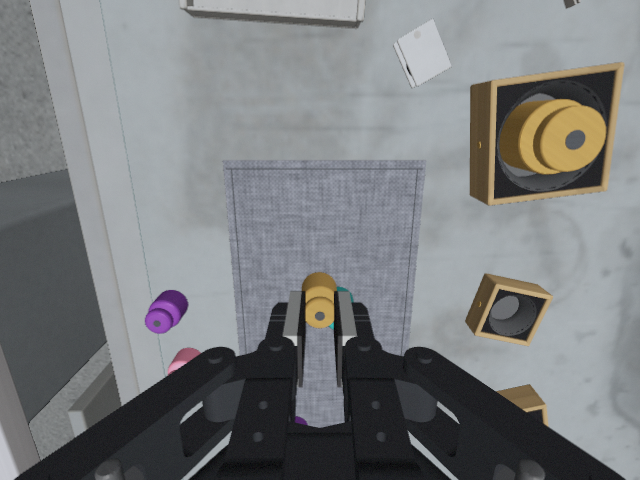

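The 50 g weight is held upright, dot at (320,316).

```bash
python3 - <<'E'
from h import *
if place(50):
    settle(50); release(50)
cv2.imwrite("pics/r50.png",grab_frame("wrist")[:,:,::-1])
E
```

```text
0.014 [-0.2 -0.1  0.7]
0.008 [0.1 0.4 0.5]
0.004 [-0.3  0.4  0.8]
0.002 [-0.6 -0.1  0.5]
0.0007 [-0.9 -0.1  2.5]
1 [-1.7  0.7  4.4] [0.5993 0.0837 0.0532]
released 37.725
```

View pics/r50.png

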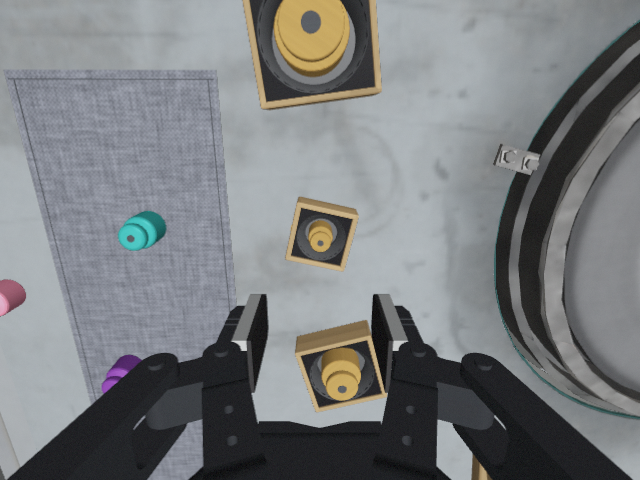

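All four are in. As a final check, I'll take two wrist views and triangulate each dot for position and seated height.

```bash
python3 - <<'E'
from h import *
c=get_calibration("wrist"); top={50:.0335,100:.036,200:.0405,500:.053}
obs={k:[] for k in C}
for i,p in enumerate(([.53,-.14,.25],[.56,-.02,.25],[.56,.14,.25],[.53,.06,.25],[.57,.2,.25])):
    arm.move_to(np.array(p),A); arm.hold(.2); o=arm.observe(); im=grab_frame("wrist")[:,:,::-1].copy(); cv2.imwrite(f"pics/f{i}.png",im)
    hsv=cv2.cvtColor(im,cv2.COLOR_BGR2HSV)
    for k in C:
        u=w2px(c,[*C[k],top[k]],o)
        if not(15<u[0]<625 and 15<u[1]<330): continue
        x,y=np.round(u).astype(int); r=9
        s=hsv[y-r:y+r+1,x-r:x+r+1]; brass=(s[...,0]>10)&(s[...,0]<30)&(s[...,1]>110)
        b=[z for z in blobs(~brass,4,120) if z[1][0]>0 and z[1][1]>0 and z[1][0]+z[1][2]<2*r+1 and z[1][1]+z[1][3]<2*r+1]
        if not b: continue
        v=min((z[0] for z in b),key=lambda q:np.linalg.norm(q-r))+[x-r,y-r]
        R,t=pose(c,o); P=px2w(c,v,0,o); d=P-t; obs[k].append((t,d/np.linalg.norm(d),i))
for k,L in obs.items():
    if len(L)<2: print(k,len(L)); continue
    M=sum(np.eye(3)-np.outer(d,d) for t,d,_ in L); b=sum((np.eye(3)-np.outer(d,d))@t for t,d,_ in L)
    X=np.linalg.solve(M,b); print(k,len(L),X.round(4),'dz top mm',((X[2]-top[k])*1000).round(1),'dxy mm',((X[:2]-C[k])*1000).round(1))
cv2.imwrite("pics/topf.png",cv2.resize(grab_frame("top")[180:340,190:500,::-1],None,fx=2.5,fy=2.5)); print(arm.observe()['time'])
E
```

```text
50 4 [0.5989 0.0838 0.0334] dz top mm -0.1 dxy mm [-0.2  0.1]
100 1
200 3 [ 0.6162 -0.0364  0.0405] dz top mm -0.0 dxy mm [-0.3  0.3]
500 1
42.3833
```

View pics/topf.png

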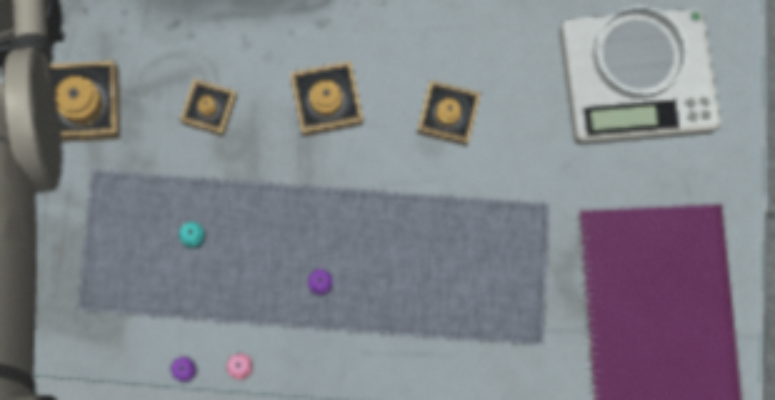

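The 50 g and 200 g heights match to 0.1 mm. The 100 g and 500 g were each seen in only one view, so they get a few more.

```bash
python3 - <<'E'
from h import *
c=get_calibration("wrist"); top={100:.036,500:.053}
obs={k:[] for k in top}
for i,p in enumerate(([.56,-.23,.25],[.6,-.13,.25],[.56,.17,.25],[.53,.1,.25])):
    arm.move_to(np.array(p),A); arm.hold(.2); o=arm.observe(); im=grab_frame("wrist")[:,:,::-1].copy()
    hsv=cv2.cvtColor(im,cv2.COLOR_BGR2HSV)
    for k in top:
        u=w2px(c,[*C[k],top[k]],o)
        if not(20<u[0]<620 and 20<u[1]<330): continue
        x,y=np.round(u).astype(int); r=14 if k==500 else 9
        s=hsv[y-r:y+r+1,x-r:x+r+1]; brass=(s[...,0]>10)&(s[...,0]<30)&(s[...,1]>110)
        b=[z for z in blobs(~brass,4,250)]; 
        if not b: continue
        z=min(b,key=lambda z:np.linalg.norm(z[0]-r)); v=z[0]+[x-r,y-r]
        print(k,i,v.round(1),'expected',u.round(1),z[1])
        R,t=pose(c,o); d=px2w(c,v,0,o)-t; obs[k].append((t,d/np.linalg.norm(d)))
for k,L in obs.items():
    M=sum(np.eye(3)-np.outer(d,d) for t,d in L); b=sum((np.eye(3)-np.outer(d,d))@t for t,d in L)
    X=np.linalg.solve(M,b); print(k,len(L),X.round(4),'dz mm',((X[2]-top[k])*1000).round(1),((X[:2]-C[k])*1000).round(1))
E
```

```text
100 0 [375.5 136.5] expected [376.  136.6] [ 6  6  6  6 32]
100 1 [331.  238.8] expected [331.2 238.9] [ 7  7  5  5 23]
500 2 [357.2 162. ] expected [357.4 162.6] [  8   7  13  13 130]
500 3 [397.3  77.3] expected [397.6  77.9] [  7   6  14  15 158]
100 2 [ 0.6111 -0.162   0.0356] dz mm -0.4 [-0.3  0. ]
500 2 [0.5937 0.2149 0.0525] dz mm -0.5 [-0.2  0.4]
```

All four are seated to within 0.5 mm, and the arm is clear at z = 0.25.

```bash
python3 - <<'E'
from h import *
arm.hold(.3); print(arm.observe()['time']); job.job_done()
E
```

```text
47.3333
the job is handed in; nothing more can be done
```

All four brass weights are back in their own cases, lowered until I felt the recess floor and then let go; I handed the job in at 47.3 s of the 99 s allowed.

- **Final check:** triangulating each knob's centre dot from two or more wrist views put every weight within 0.5 mm of its case centre. The knob tops were within 0.5 mm of the fully seated height, and all four looked upright.
- **Scale, loupe and look-alikes:** they looked unmoved in the pictures, and the arm stayed clear of them. I did not measure how far the scale or loupe might have shifted.
- **Disagreements:**
  - The recess-floor discs were partly hidden and gave wrong diameters, so I located the cases from their square rims instead.
  - Closing the jaws pushed up with about 6 N each time, even after I raised the later grasps. I didn't find the cause, and the picks and fits looked unaffected.

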